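# Find the concealed catch of the consumables chest and open its drawer

### The arm

A 7-joint arm with a two-finger parallel gripper is mounted at the origin on the work surface. World frame = base frame: x ahead of the robot, y to its left, z up, the work surface at z = 0. Lengths are in m, angles in rad, forces in N, time in s.
With the tool pointing down it reaches from about 0.425 to 0.925 m from the base axis. Payload 6.8 kg.
Tool frame: the origin (TCP) lies on the centre line of the jaws, within the pads' length; the fingertips stand 19 mm ahead of it and the grasp point (between the pads) is the TCP (r.tip_extent is the y of the fingertips in the tool frame, in m); y points along the fingers, z is the direction in which the jaws open and shut, and the axes are right-handed (so a half turn about y gives the same grasp; the last joint's range is limited). The gripper opens to 85 mm and grips with 20 to 120 N. Pads are 22 mm wide; open, the fingers measure 114 mm over their backs; the gripper's body (76 mm by 85 mm) begins 54 mm behind the grasp point. The pads swing forward as they close: fully open they stand 13 mm farther back than shut.
Start: joints at [1.136, 0.477, 0.022, 1.555, -0.011, 1.109, -0.083], TCP at [0.217, -0.639, 0.225] pointing down, gripper open.
Joint ranges: [-2.96, 2.96], [-0.34, 2.1], [-1.41, 1.46], [0.24, 2.44], [-1.37, 4.51], [0.17, 1.92], [-2.96, 2.96]. Speed limits (rad/s): [2.39, 2.39, 3.14, 3.14, 3.14, 3.14, 3.14].

### API

Orientations are given as a rotation vector (axis times angle).
In Python, from bench import r gives the robot as it stands. The module is installed in compiled form; this text tells all that it offers.
- The arm moves only by the tool jog_arm, never from a script. Its argument "motion" is a list of rows, each a list of 3 entries, a list of its own where there are three numbers: the opening, from 0 (shut) to 1 (fully open), then the shift along the tool's x, y, z in m, then the turn, a rotation vector about the tool's x, y, z in degrees. A call has 1 to 10 rows; each row shifts and turns the commanded pose from where the row before left it, along the tool's axes as they then stand; what a row does not reach is not made up. A row lasts 1/12 s, in which the tool goes at most 41.7 mm and 7.16 degrees, less where a joint would pass 70% of its speed; a pose out of reach is approached as far as the arm can. A call with a gripper value outside its range is refused whole. The fingers move at their own pace and stop on an object; "force" is the grip in N (left out, the last holds). Time passes only in rows, so rows that do not move let the fingers close. It gives the time, the measured TCP pose, the force and the opening at its end, in the units of the state.
- r.get_obs(): the state, without advancing time (a new reading comes with each control period).
- r.grab_frame(name): name is "scene" or "top" or "wrist"; returns a dict with "image" (400x640x3 uint8, red, green, blue), "range_z" (400x640 float32, m along the optical axis (not along the pixel's ray), 0 where there is no reading), "fx", "fy", "cx", "cy" (pixels), "xyz" and "orientation" of the camera in the world. Camera axes: x right, y down, z forward; pixel columns grow to the right and rows downward; lengths in m; the calibration is good to about 2 mm. The wrist camera is an equidistant fisheye: a pixel r from the principal point sees the ray r / f radians off the axis. A picture is of the moment at which its call begins.
- r.hand_in(): hands the job in, once; it reports no verdict.
The state is a dict: "clock": time; "joints": joint angles; "qvel": joint speeds; "tau": joint torques, N m; "tcp_pos": TCP position; "orientation": TCP orientation; "contact_force": force on the tool from outside, world axes, zero at the start; "moment": the same for the moment, N m; "grip_width": finger opening in m.
Only numpy, scipy, OpenCV 4.12 (cv2) and the standard library are available. Lean on these libraries where they do the work, as an engineer would, in place of code of your own. Each camera call takes 0.05 s, during which the arm holds its last target.

### The job

Open the drawer of the blue consumables chest on the welding bench. It is held shut by a concealed catch: feel along the floor of the grey gutter on the chest's top front edge with light pressure until the fingertips sink into the hidden recess, then press the catch down until the drawer springs out a little. Then pull the drawer fully open by its handle, let go, and never press or shove hard on the chest or disturb the other things on the bench.

Things in the scene. Friction and masses are not known exactly. Their poses are not given: they have to be found in the camera images.
- chest: blue steel chest fixed to the bench, 180 deep (x) x 400 wide (y) x 125 high mm; origin at the centre of its underside; its front faces its own -x (towards the robot). Its sheet metal, gutter and catch must not be loaded by more than 35 N
- gutter (a point): middle of the gutter floor, on its surface, 100 mm above the bench; axes as the chest's. The grey gutter runs along the chest's y on its top front edge: floor rigid, 40 mm wide (x), 200 long (y from -100 to +100 from here); a lip 4 mm high in front; the chest's top stands 25 mm above the floor behind it and at both ends
- shutter (a joint): how far the sprung shutter is sunk, m: 0 flush, grows downward. It covers the recess, 64 mm long (y) and as wide as the gutter, centred somewhere from -48 to +48 mm along y from the gutter's middle, and looks like the floor. It sinks under 1 to 2 N, 6 mm down to the catch, only when the whole fingertip is over it (press near the middle of the recess); at most 14 mm. It rises when let go
- catch (a joint): how far the catch under the shutter is pressed, m: 0 up, 0.008 fully down (14 mm below the floor). On top of the shutter's spring it needs about 5 N to start and 8 N at the bottom, about 6 N rising to 10 N in all. After 6 mm the drawer is freed and springs out by itself. It rises when let go
- drawer (a joint): how far the drawer is out, m: 0 shut; jumps to about 0.04 when the catch frees it; 0.11 fully open at its stop. It slides to the chest's -x with about 1 N of drag.
- handle (a point): centre of the drawer's handle, a level steel bar 12 (x) x 130 (y) x 14 (z) mm along the chest's y, 70 mm above the bench, with 34 mm free between it and the white drawer front; posts at 55 mm either side of the middle; moves with the drawer
- brass_ring: brass ring, 80 mm across, 18 high, lying on the chest; leave alone
- paste_can: white tin, 56 mm across, 38 high, on the chest; leave alone
- hammer: hammer on the bench; leave alone
- wire_brush: brush on the bench; leave alone
- spanner: spanner on the bench; leave alone
- offcut: steel plate 140 x 90 x 6 mm on the bench; leave alone
- brass_bar: square brass bar 20 x 260 x 20 mm on the bench; leave alone
- rod_cup: steel cup, 76 mm across, 85 high, on the bench; leave alone

How it is judged:
By the outcome, as a careful person would: the job done as asked, in the order asked, and still so for the second after the job is handed in, with the robot touching nothing.
It also fails if it takes over 67 s, if anything falls off the work surface, if the arm or the gripper's body presses on something with over 40 N, if the wrist force passes 120 N, or if a joint passes its speed limit or range.

## Working session

There is one attempt and no reset: what is moved stays moved. The work goes in short steps, Python scripts to look and compute and a tool call to move; the robot and the scene stay as the last step left them, time stands still between calls to the robot, and variables do not carry over. Pictures are saved under pics/ and viewed, and the job is handed in when it is done.

Besides the shell and the picture viewer there is one more tool, called after "Emit:" as a command line: name --argument value ..., lists and objects as JSON in quotes. jog_arm: Moves the arm, as the interface text tells. Its arguments: {"type":"object","properties":{"motion":{"type":"array","items":{"type":"array"}},"force":{"type":"number"}},"required":["motion"]}

```bash
mkdir -p pics; cat > h.py <<'E'
import numpy as np, cv2
from scipy.spatial.transform import Rotation as R
from bench import r
def save(f,n): cv2.imwrite('pics/'+n+'.png',f['image'][:,:,::-1])
def pts(f):
    v,u=np.mgrid[0:400,0:640]; z=f['range_z']
    c=np.stack([(u-f['cx'])/f['fx']*z,(v-f['cy'])/f['fy']*z,z],-1)
    o=np.array(f['orientation'])
    Rm=R.from_rotvec(o) if o.shape==(3,) else R.from_matrix(o)
    return Rm.apply(c.reshape(-1,3)).reshape(400,640,3)+np.array(f['xyz'])
E
python3 - <<'E'
from h import *
for n in('scene','top'):
    f=r.grab_frame(n); save(f,n+'0'); np.savez(n+'0.npz',**f); print(n,f['xyz'],f['orientation'],f['fx'])
print(r.get_obs()); print(r.tip_extent)
o=r.get_obs(); print(R.from_rotvec(o['orientation']).as_matrix().round(3))
E
```

```text
scene [1.18734784 1.00132602 0.84529241] [-0.6737166  -2.44242006  1.33548836] 503.3759280546956
top [0.46027498 0.0382145  1.58082577] [-2.18955931  2.18839359 -0.0840362 ] 498.5021228283988
{'clock': 0.1, 'joints': array([ 1.13589137,  0.47772333,  0.02235613,  1.55631716, -0.0114726 ,
        1.1092715 , -0.08306551]), 'qvel': array([ 0.00118537, -0.00186156,  0.00046447, -0.00297202, -0.00071646,
        0.00016012,  0.00035863]), 'tau': array([ 3.51882685e-03, -5.97766435e+01,  1.61334224e+00, -2.81954116e+01,
        1.28533001e-02,  5.04177195e-03, -1.76283129e-05]), 'tcp_pos': array([ 0.21649763, -0.63879418,  0.22453421]), 'orientation': array([-0.33758718,  2.04628643, -2.04309612]), 'contact_force': array([-0.02435832, -0.31764528, -0.04469569]), 'moment': array([-0.02161459,  0.01006707, -0.00616549]), 'grip_width': 0.08529897807857569}
0.019
[[-0.947 -0.001  0.321]
 [-0.321  0.001 -0.947]
 [ 0.    -1.    -0.002]]
```

View pics/scene0.png

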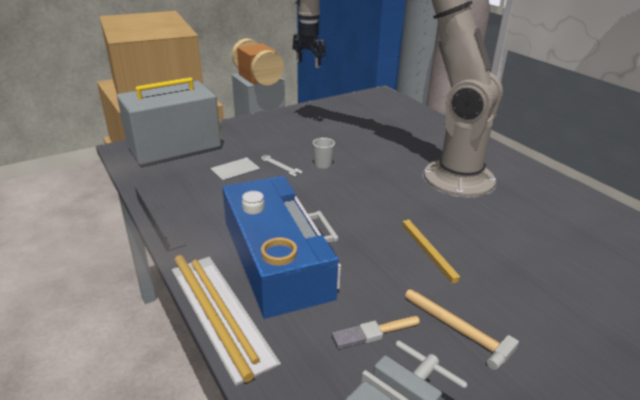

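View pics/top0.png

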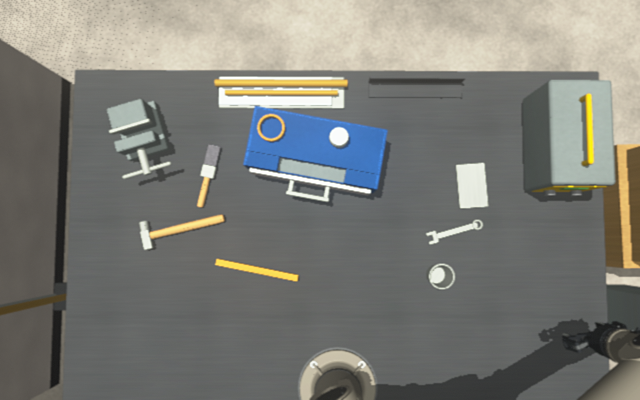

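The top view shows the chest around (315,150), its front facing the robot. The gutter is at about (312,170), the handle at (309,192), the ring at (270,127) and the tin at (339,137). Next I'll measure the chest pose.

```bash
cat > m.py <<'E'
from h import *
f=dict(np.load('top0.npz')); P=pts(f); im=f['image'].astype(int)
rr,g,b=im[...,0],im[...,1],im[...,2]
Rm=R.from_rotvec(f['orientation']) 
def onplane(uv,z):
    uv=np.asarray(uv,float).reshape(-1,2)
    d=Rm.apply(np.c_[(uv[:,0]-f['cx'])/f['fx'],(uv[:,1]-f['cy'])/f['fy'],np.ones(len(uv))]); o=np.array(f['xyz'])
    return o+d*((z-o[2])/d[:,2])[:,None]
box=np.zeros((400,640),bool); box[95:215,235:400]=1
blue=(b>rr+40)&(b>g+25)&box&(P[...,2]>.11)&(P[...,2]<.14)
top=cv2.convexHull(np.argwhere(blue)[:,::-1].astype(np.int32))
w=onplane(top,.125)[:,:2].astype(np.float32)
rc=cv2.minAreaRect((w*1000)); print('top rect',rc)
print('blue z',np.median(P[blue][:,2]))
# gutter: grey with z ~ .1
gr=(abs(b-rr)<40)&box&(abs(P[...,2]-.1)<.008)
n,l,s,c=cv2.connectedComponentsWithStats(gr.astype(np.uint8))
for i in range(1,n):
    if s[i,4]>40:
        pp=onplane(np.argwhere(l==i)[:,::-1],.1)[:,:2].astype(np.float32)*1000
        print('gutter?',s[i],cv2.minAreaRect(pp),np.median(P[l==i][:,2]))
hm=(rr>120)&(abs(b-rr)<50)&box&(abs(P[...,2]-.077)<.012)
n,l,s,c=cv2.connectedComponentsWithStats(hm.astype(np.uint8))
for i in range(1,n):
    if s[i,4]>15:
        pp=onplane(np.argwhere(l==i)[:,::-1],.077)[:,:2].astype(np.float32)*1000
        print('handle?',s[i],cv2.minAreaRect(pp),np.median(P[l==i][:,2]))
big=cv2.resize(f['image'][95:215,235:400,::-1],None,fx=4.8,fy=4.8,interpolation=cv2.INTER_CUBIC); cv2.imwrite('pics/crop0.png',big)
E
python3 m.py
```

```text
top rect ((728.9414672851562, 70.02841186523438), (400.0895080566406, 182.10362243652344), 79.65631866455078)
blue z 0.12554772581932627
gutter? [278 158  68  24 871] ((666.6688232421875, 81.57414245605469), (200.46673583984375, 39.8719482421875), 79.69747161865234) 0.10073060507711662
gutter? [249 167  16   7  47] ((664.5909423828125, 244.60940551757812), (45.155067443847656, 14.140482902526855), 78.69270324707031) 0.09468282398958561
gutter? [287 174  29   9  68] ((639.7206420898438, 112.01982116699219), (85.00865173339844, 13.651719093322754), 79.38221740722656) 0.09502619597434747
gutter? [317 179  24   9  65] ((624.6556396484375, 29.90987777709961), (71.4769287109375, 14.129907608032227), 78.69200134277344) 0.09467343410011808
gutter? [342 184  27   9  78] ((610.1876831054688, -49.35353088378906), (77.97105407714844, 14.765182495117188), 79.69855499267578) 0.09463313333633427
handle? [286 177  45  25 268] ((611.27392578125, 93.93303680419922), (132.1185302734375, 56.26237487792969), 79.4420166015625) 0.07672593901042024
handle? [304 181  15   4  22] ((631.590576171875, 81.7068099975586), (42.856239318847656, 8.996027946472168), 79.7023696899414) 0.08446546444638736
```

View pics/crop0.png

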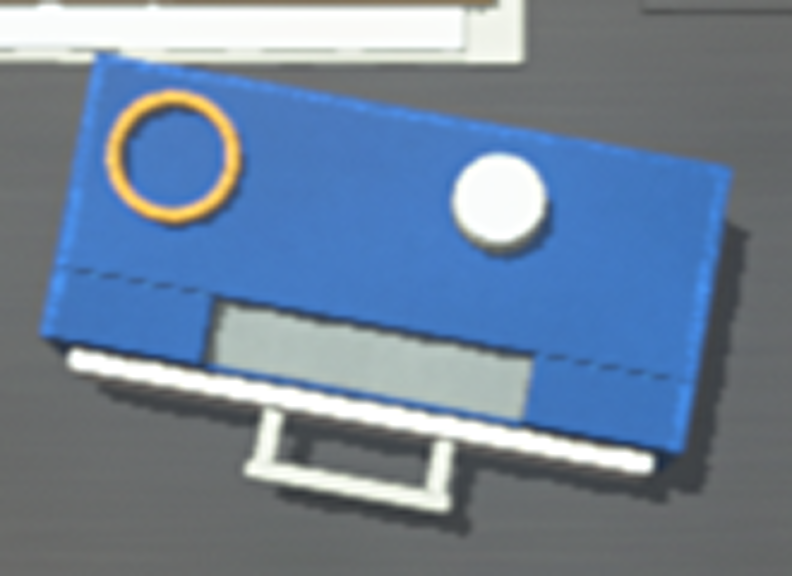

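Emit:
jog_arm --motion '[[0, [0, 0, 0], [0, 5.81, 0]], [0, [0, 0, 0], [0, 5.81, 0]], [0, [0, 0, 0], [0, 5.81, 0]], [0, [0, 0, 0], [0, 5.81, 0]], [0, [0, 0, 0], [0, 5.81, 0]], [0, [-0.006, 0, -0.015], [0, 0, 0]], [0, [-0.012, 0, -0.03], [0, 0, 0]], [0, [-0.012, 0, -0.03], [0, 0, 0]], [0, [-0.012, 0, -0.03], [0, 0, 0]], [0, [-0.012, 0, -0.03], [0, 0, 0]]]' --force 40

```text
clock: 0.93
tcp_pos: [0.2944, -0.5146, 0.2249]
orientation: [-0.192, -2.127, 2.126]
contact_force: [0.7, 0.1, -0.2]
grip_width: -0.0001
```

```bash
cat > s.py <<'E'
from h import *
# gutter-frame readout: tip pos in chest axes rel gutter middle
G=np.array([.6667,.0816,.1]); a=np.radians(-10.33)
ex=np.array([np.cos(a),np.sin(a),0]); ey=np.array([-np.sin(a),np.cos(a),0])
def st():
    o=r.get_obs(); M=R.from_rotvec(o['orientation']).as_matrix()
    d=o['tcp_pos']+M[:,1]*.019-G
    tgt_err=M.T@np.array([-ex,[0,0,-1],-ey]).T
    print('t',round(o['clock'],2),'tip in gutter frame mm',(1000*np.array([d@ex,d@ey,d[2]])).round(1),'F',np.round(o['contact_force'],2),'w',round(o['grip_width'],4))
    print('rot err deg',np.degrees(R.from_matrix(tgt_err).as_rotvec()).round(2),'delta tool to above gutter (x,z)', (d@ex).round(4),(d@ey).round(4))
if __name__=='__main__': st()
E
python3 s.py
```

```text
t 0.93 tip in gutter frame mm [-259.3 -653.3  105.9] F [ 0.73  0.09 -0.18] w -0.0001
rot err deg [ 0.03 -0.01  0.03] delta tool to above gutter (x,z) -0.2593 -0.6533
```

Emit:
jog_arm --motion '[[0, [-0.0135, 0, -0.034], [0, 0, 0]], [0, [-0.0135, 0, -0.034], [0, 0, 0]], [0, [-0.0135, 0, -0.034], [0, 0, 0]], [0, [-0.0135, 0, -0.034], [0, 0, 0]], [0, [-0.0135, 0, -0.034], [0, 0, 0]], [0, [-0.0135, 0, -0.034], [0, 0, 0]], [0, [-0.0135, 0, -0.034], [0, 0, 0]], [0, [-0.0135, 0, -0.034], [0, 0, 0]], [0, [-0.0135, 0, -0.034], [0, 0, 0]], [0, [-0.0135, 0, -0.034], [0, 0, 0]]]'

```text
clock: 1.77
tcp_pos: [0.4882, -0.2042, 0.2253]
orientation: [-0.192, -2.127, 2.127]
contact_force: [-0.2, -0.4, 0.3]
grip_width: -0.0
```

Emit:
jog_arm --motion '[[0, [-0.0135, 0, -0.034], [0, 0, 0]], [0, [-0.0135, 0, -0.034], [0, 0, 0]], [0, [-0.0135, 0, -0.034], [0, 0, 0]], [0, [-0.0135, 0, -0.034], [0, 0, 0]], [0, [-0.0135, 0, -0.034], [0, 0, 0]], [0, [-0.0135, 0, -0.034], [0, 0, 0]], [0, [-0.0135, 0, -0.034], [0, 0, 0]], [0, [-0.0135, 0, -0.034], [0, 0, 0]], [0, [-0.0135, 0, -0.034], [0, 0, 0]], [0, [0, 0, 0], [0, 0, 0]]]'

```text
clock: 2.6
tcp_pos: [0.6637, 0.0831, 0.2246]
orientation: [-0.182, -2.138, 2.126]
contact_force: [-1.2, 1.6, -0.4]
grip_width: 0.0001
```

```bash
python3 s.py; python3 - <<'E'
from h import *
for n in('wrist','scene'):
    f=r.grab_frame(n); save(f,n+'1')
E
```

```text
t 2.6 tip in gutter frame mm [ -3.2   1.  105.6] F [-1.23  1.58 -0.41] w 0.0001
rot err deg [0.32 0.55 0.03] delta tool to above gutter (x,z) -0.0032 0.001
```

View pics/wrist1.png

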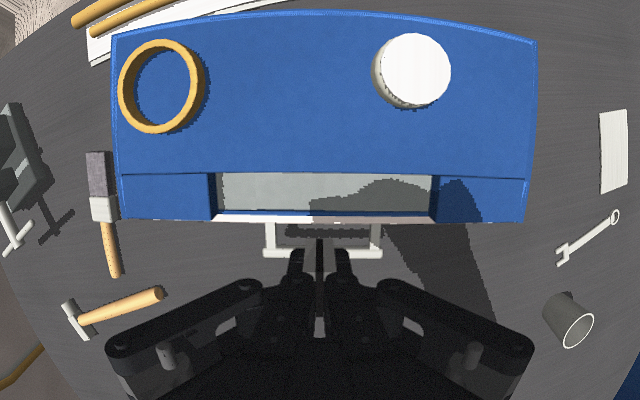

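View pics/scene1.png

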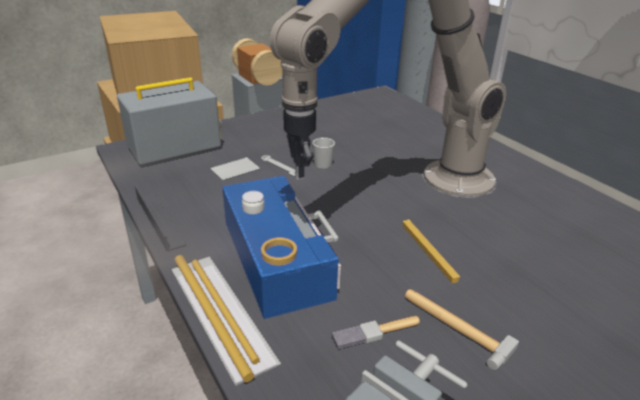

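The wrist view shows the closed fingertips at about (320,250), centred in y on the grey gutter (x 215–435). The handle is below it and everything on the chest is clear of the hand. I'll descend to just above the floor.

Emit:
jog_arm --motion '[[0, [-0.003, 0.01, 0], [0, 0, 0]], [0, [0, 0.02, 0], [0, 0, 0]], [0, [0, 0.02, 0], [0, 0, 0]], [0, [0, 0.02, 0], [0, 0, 0]], [0, [0, 0.012, 0], [0, 0, 0]], [0, [0, 0.008, 0], [0, 0, 0]], [0, [0, 0.005, 0], [0, 0, 0]], [0, [0, 0, 0], [0, 0, 0]], [0, [0, 0, 0], [0, 0, 0]]]'

```text
clock: 3.45
tcp_pos: [0.6656, 0.0727, 0.131]
orientation: [-0.194, -2.127, 2.127]
contact_force: [-0.1, -0.5, 1.9]
grip_width: -0.0
```

```bash
python3 s.py
```

```text
t 3.45 tip in gutter frame mm [ 0.5 -9.  12. ] F [-0.09 -0.49  1.88] w -0.0
rot err deg [ 0.01 -0.01 -0.05] delta tool to above gutter (x,z) 0.0005 -0.009
```

Emit:
jog_arm --motion '[[0, [0, 0.003, -0.005], [0, 0, 0]], [0, [0, 0.003, -0.004], [0, 0, 0]], [0, [0, 0.002, 0], [0, 0, 0]], [0, [0, 0, 0], [0, 0, 0]], [0, [0, 0, 0], [0, 0, 0]], [0, [0, 0, 0], [0, 0, 0]]]'

```text
clock: 3.95
tcp_pos: [0.6668, 0.0816, 0.1225]
orientation: [-0.192, -2.127, 2.127]
contact_force: [0.1, 1.1, -0.2]
grip_width: 0.0001
```

```bash
python3 s.py
```

```text
t 3.95 tip in gutter frame mm [ 0.1 -0.   3.5] F [ 0.09  1.12 -0.2 ] w 0.0001
rot err deg [-0.01 -0.   -0.01] delta tool to above gutter (x,z) 0.0001 -0.0
```

Emit:
jog_arm --motion '[[0, [0, 0.001, 0], [0, 0, 0]], [0, [0, 0.001, 0], [0, 0, 0]], [0, [0, 0.001, 0], [0, 0, 0]], [0, [0, 0, 0], [0, 0, 0]], [0, [0, 0, 0], [0, 0, 0]]]'

```text
clock: 4.37
tcp_pos: [0.6667, 0.0816, 0.1193]
orientation: [-0.192, -2.127, 2.127]
contact_force: [-0.5, 0.5, 0.1]
grip_width: -0.0003
```

Emit:
jog_arm --motion '[[0, [0, 0.001, 0], [0, 0, 0]], [0, [0, 0, 0], [0, 0, 0]], [0, [0, 0, 0], [0, 0, 0]]]'

```text
clock: 4.62
tcp_pos: [0.6667, 0.0817, 0.1184]
orientation: [-0.192, -2.127, 2.127]
contact_force: [0.2, -0.1, -0.5]
grip_width: 0.0002
```

Emit:
jog_arm --motion '[[0, [0, 0.001, 0], [0, 0, 0]], [0, [0, 0, 0], [0, 0, 0]], [0, [0, 0, 0], [0, 0, 0]]]'

```text
clock: 4.87
tcp_pos: [0.6667, 0.0817, 0.1173]
orientation: [-0.192, -2.127, 2.127]
contact_force: [-0.1, 0.2, 0.8]
grip_width: -0.0003
```

Emit:
jog_arm --motion '[[0, [0, 0.001, 0], [0, 0, 0]], [0, [0, 0, 0], [0, 0, 0]], [0, [0, 0, 0], [0, 0, 0]]]'

```text
clock: 5.12
tcp_pos: [0.6667, 0.0817, 0.1163]
orientation: [-0.192, -2.127, 2.127]
contact_force: [-0.1, -0.1, 0.8]
grip_width: 0.0001
```

Emit:
jog_arm --motion '[[0, [0, 0.001, 0], [0, 0, 0]], [0, [0, 0, 0], [0, 0, 0]], [0, [0, 0, 0], [0, 0, 0]]]'

```text
clock: 5.37
tcp_pos: [0.6667, 0.0817, 0.1153]
orientation: [-0.192, -2.127, 2.127]
contact_force: [0.0, 0.4, -0.1]
grip_width: 0.0001
```

Emit:
jog_arm --motion '[[0, [0, 0.001, 0], [0, 0, 0]], [0, [0, 0, 0], [0, 0, 0]], [0, [0, 0, 0], [0, 0, 0]]]'

```text
clock: 5.62
tcp_pos: [0.6667, 0.0817, 0.1143]
orientation: [-0.192, -2.127, 2.127]
contact_force: [-0.2, 0.3, 0.2]
grip_width: 0.0003
```

```bash
python3 - <<'E'
from h import *
f=r.grab_frame('wrist'); save(f,'wrist2')
f=r.grab_frame('scene'); cv2.imwrite('pics/scene2.png',cv2.resize(f['image'][130:280,200:370,::-1],None,fx=4,fy=4))
for i in range(4):
    r.grab_frame('top'); print(r.get_obs()['contact_force'].round(2))
E
```

```text
[-0.55 -0.31  0.32]
[-0.16  0.76 -0.22]
[ 0.12 -0.07  0.47]
[-0.15  0.57 -0.06]
```

View pics/wrist2.png

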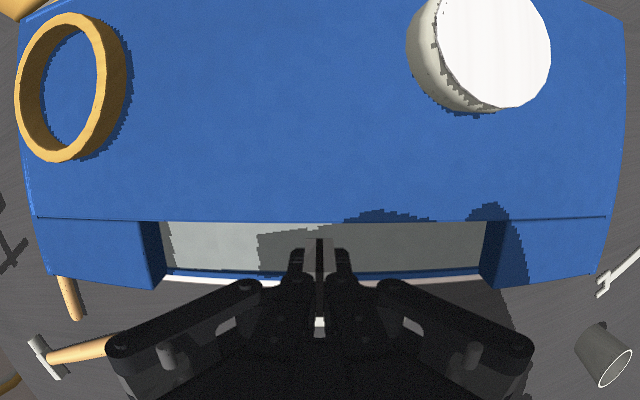

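View pics/scene2.png

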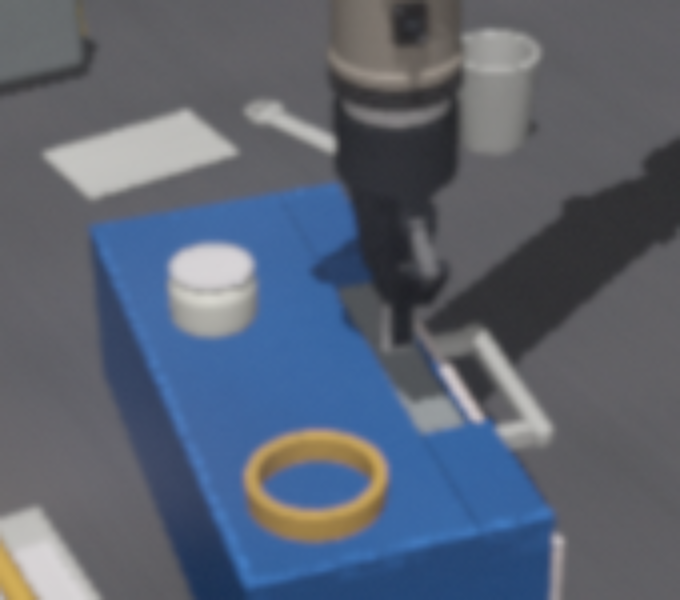

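Wrist view: the fingertips at about (320,240) are inside the gutter. The scene crop shows the tip at about (400,340), near the floor. The readings don't show clear contact yet, so I'll keep lowering gently.

Emit:
jog_arm --motion '[[0, [0, 0.001, 0], [0, 0, 0]], [0, [0, 0, 0], [0, 0, 0]], [0, [0, 0, 0], [0, 0, 0]]]'

```text
clock: 6.17
tcp_pos: [0.6667, 0.0817, 0.1133]
orientation: [-0.192, -2.127, 2.127]
contact_force: [-0.4, 1.1, -0.8]
grip_width: -0.0
```

Emit:
jog_arm --motion '[[0, [0, 0.001, 0], [0, 0, 0]], [0, [0, 0, 0], [0, 0, 0]], [0, [0, 0, 0], [0, 0, 0]]]'

```text
clock: 6.42
tcp_pos: [0.6667, 0.0817, 0.1123]
orientation: [-0.192, -2.127, 2.127]
contact_force: [0.3, -0.4, -0.9]
grip_width: 0.0
```

```bash
python3 - <<'E'
from h import *
F=[]
for i in range(4):
    f=r.grab_frame('top'); F.append(r.get_obs()['contact_force'])
print(np.mean(F,0),r.get_obs()['tcp_pos'])
E
```

```text
[ 0.05245076 -0.19531599  0.25807551] [0.66677662 0.08172859 0.11243476]
```

Emit:
jog_arm --motion '[[0, [0, 0.001, 0], [0, 0, 0]], [0, [0, 0, 0], [0, 0, 0]], [0, [0, 0, 0], [0, 0, 0]]]'

```text
clock: 6.87
tcp_pos: [0.6667, 0.0817, 0.1113]
orientation: [-0.192, -2.127, 2.127]
contact_force: [-0.2, 0.2, 0.4]
grip_width: 0.0003
```

Emit:
jog_arm --motion '[[0, [0, 0.001, 0], [0, 0, 0]], [0, [0, 0, 0], [0, 0, 0]], [0, [0, 0, 0], [0, 0, 0]]]'

```text
clock: 7.12
tcp_pos: [0.6667, 0.0817, 0.1103]
orientation: [-0.192, -2.127, 2.127]
contact_force: [1.0, 0.3, -0.1]
grip_width: 0.0
```

```bash
cat > ff.py <<'E'
from h import *
from s import st
F=[]
for i in range(4):
    f=r.grab_frame('scene'); F.append(r.get_obs()['contact_force'])
print('meanF',np.mean(F,0).round(2)); st()
E
python3 ff.py
```

```text
meanF [ 0.52 -0.54  0.03]
t 7.32 tip in gutter frame mm [ 0.1  0.1 -8.6] F [ 0.2  -0.96 -0.2 ] w -0.0001
rot err deg [ 0.    0.   -0.01] delta tool to above gutter (x,z) 0.0001 0.0001
```

```bash
python3 - <<'E'
from h import *
print(r.tip_extent)
from s import G,ex,ey
f=r.grab_frame('scene'); P=pts(f)-G
cv2.imwrite('pics/scene3.png',cv2.resize(f['image'][150:280,240:370,::-1],None,fx=4.5,fy=4.5))
im=f['image'].astype(int)
X=P@ex;Y=P@ey;Z=P[...,2]
m=(abs(X)<25)&(abs(Y)<30)&(Z<.06)&(Z>-.02)
for v in range(190,235):
    us=np.where(m[v])[0]
    if len(us): print(v,[(u,im[v,u].sum()//3,int(1000*X[v,u]),int(1000*Y[v,u]),round(1000*Z[v,u],1)) for u in us[::2]])
E
```

```text
0.019
190 [(np.int64(222), np.int64(88), 155, -199, np.float64(16.0)), (np.int64(224), np.int64(103), 152, -183, np.float64(24.6)), (np.int64(226), np.int64(112), 147, -177, np.float64(27.2)), (np.int64(228), np.int64(108), 142, -178, np.float64(25.3)), (np.int64(230), np.int64(108), 136, -176, np.float64(25.1)), (np.int64(232), np.int64(109), 131, -175, np.float64(25.1)), (np.int64(234), np.int64(109), 127, -170, np.float64(27.0)), (np.int64(236), np.int64(109), 121, -173, np.float64(23.7)), (np.int64(238), np.int64(108), 116, -167, np.float64(26.7)), (np.int64(240), np.int64(109), 111, -167, np.float64(25.0)), (np.int64(242), np.int64(109), 106, -165, np.float64(25.4)), (np.int64(244), np.int64(111), 101, -163, np.float64(25.5)), (np.int64(246), np.int64(113), 96, -161, np.float64(25.5)), (np.int64(248), np.int64(120), 90, -162, np.float64(24.0)), (np.int64(250), np.int64(134), 85, -157, np.float64(25.8)), (np.int64(252), np.int64(142), 80, -155, np.float64(26.2)), (np.int64(254), np.int64(142), 76, -152, np.float64(27.0)), (np.int64(256), np.int64(135), 70, -152, np.float64(26.0))
[... 28228 characters left out ...]
(24.3)), (np.int64(296), np.int64(108), 32, 71, np.float64(22.9)), (np.int64(298), np.int64(108), 28, 76, np.float64(25.6)), (np.int64(300), np.int64(108), 24, 79, np.float64(26.4)), (np.int64(302), np.int64(125), 8, 47, np.float64(0.2)), (np.int64(304), np.int64(152), 3, 49, np.float64(0.2)), (np.int64(306), np.int64(155), 0, 52, np.float64(1.4)), (np.int64(308), np.int64(155), -5, 54, np.float64(1.7)), (np.int64(310), np.int64(156), -11, 51, np.float64(-2.1)), (np.int64(312), np.int64(154), -14, 57, np.float64(1.3)), (np.int64(314), np.int64(140), -20, 55, np.float64(-1.0)), (np.int64(316), np.int64(116), -22, 64, np.float64(4.7)), (np.int64(318), np.int64(186), -33, 48, np.float64(-9.2))]
```

View pics/scene3.png

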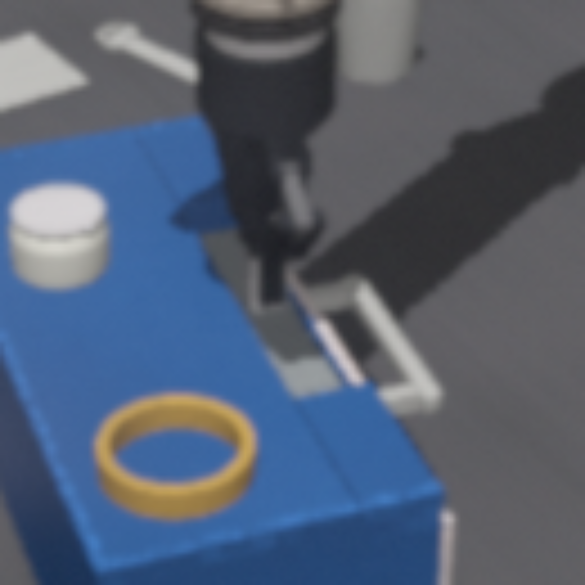

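```bash
python3 - <<'E'
from h import *
from s import G,ex,ey
f=r.grab_frame('scene'); P=pts(f)-G
cv2.imwrite('pics/tip4.png',cv2.resize(f['image'][195:245,275:335,::-1],None,fx=12,fy=12,interpolation=cv2.INTER_NEAREST))
im=f['image'].astype(int).mean(2)
X=P@ex*1000;Y=P@ey*1000;Z=P[...,2]*1000
m=(abs(X)<22)&(abs(Y)<45)&(Z<40)&(Z>-20)
for v in range(206,228):
    us=np.where(m[v])[0]
    print(v,' '.join(f'{u}:{im[v,u]:.0f}/{X[v,u]:.0f},{Y[v,u]:.0f},{Z[v,u]:.0f}' for u in us[::2] if u>290))
f=r.grab_frame('top');P=pts(f)-G
Z=P[...,2]*1000
print(Z[155:185:3,276:350:4].round(0))
E
```

```text
206 
207 
208 
209 
210 
211 303:86/-9,6,39
212 295:103/11,4,39 303:83/-10,3,34
213 295:104/12,5,37 297:90/7,7,37 299:41/3,10,38 301:41/-1,13,39 303:78/-9,7,33
214 292:86/4,-44,1 294:89/13,0,31 296:109/10,7,35 298:55/5,7,33 301:41/-2,11,34 303:75/-10,4,29
215 291:100/9,-37,3 293:86/2,-41,-1 295:104/11,2,29 297:91/8,8,32 299:43/4,13,34 301:42/-4,4,27 303:69/-9,6,27
216 291:104/20,-4,24 293:88/3,-37,-1 295:104/13,10,31 297:95/8,8,29 299:47/4,12,31 301:48/-2,12,29 303:73/-10,4,22
217 291:107/22,2,25 293:91/6,-30,1 295:104/11,2,23 297:104/9,11,28 299:66/4,12,27 301:74/-2,11,26 303:84/-10,3,18
218 292:104/21,9,26 294:92/5,-23,2 296:116/10,6,22 298:94/4,5,20 300:94/-2,5,18 302:94/-16,-21,-1 304:83/-19,-15,1 306:73/-22,-7,6
219 293:102/8,-23,-0 295:94/4,-19,1 297:107/7,7,19 299:94/-5,-13,3 301:91/-13,-19,-3 303:87/-16,-14,-0 305:78/-20,-10,1
220 293:106/21,16,25 295:92/6,-12,3 297:91/0,-13,1 299:88/-5,-13,0 301:86/-9,-9,2 303:84/-15,-10,-0 305:81/-19,-7,1
221 293:107/22,18,23 295:95/5,-15,-2 297:86/3,-7,2 299:85/-3,-6,2 301:85/-7,-4,2 303:85/-13,-4,1 305:82/-16,2,4 307:74/-21,2,3
222 294:10
[... 2150 characters left out ...]
1.000e+00  9.000e+00  1.000e+00
   2.800e+01]
 [-6.000e+00 -4.000e+00 -1.000e+01 -1.100e+01 -1.400e+01  4.160e+02
   4.340e+02  4.450e+02  4.540e+02  4.580e+02  4.630e+02  4.630e+02
   4.630e+02  4.560e+02  4.520e+02  4.350e+02  1.000e+00  1.900e+01
   2.300e+01]
 [-9.700e+01 -7.500e+01 -4.800e+01 -2.900e+01 -1.100e+01  4.070e+02
   4.340e+02  4.470e+02  4.590e+02  4.630e+02  1.481e+03  4.680e+02
   4.680e+02  4.660e+02  4.620e+02  4.450e+02  2.000e+00  2.200e+01
   2.700e+01]
 [-9.600e+01 -9.500e+01 -9.400e+01 -1.010e+02 -2.500e+01 -7.200e+01
   4.350e+02  4.530e+02  4.620e+02  4.690e+02  4.710e+02  4.730e+02
   4.740e+02  4.730e+02  4.650e+02  4.610e+02  1.000e+00  3.000e+01
   3.000e+01]]
```

View pics/tip4.png

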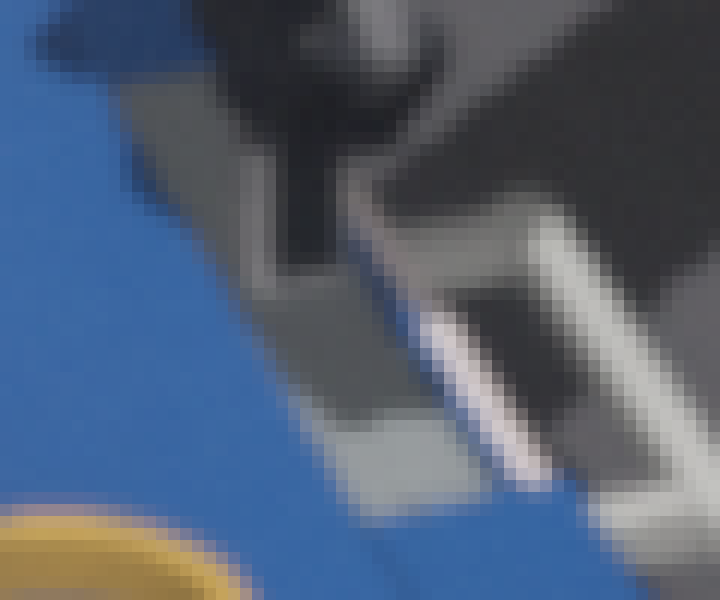

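The zoomed scene view puts the bottom of the fingertip at about (300,218). Its depth, and the floor seen just behind it, both place it about 18 mm above the gutter floor. The zero contact force agrees with that. So the real tip sits about 26 mm higher than tip_extent implies, and I'll keep lowering carefully.

Emit:
jog_arm --motion '[[0, [0, 0.003, 0], [0, 0, 0]], [0, [0, 0.003, 0], [0, 0, 0]], [0, [0, 0.003, 0], [0, 0, 0]], [0, [0, 0.002, 0], [0, 0, 0]], [0, [0, 0, 0], [0, 0, 0]], [0, [0, 0, 0], [0, 0, 0]]]'

```text
clock: 7.97
tcp_pos: [0.6666, 0.0816, 0.0991]
orientation: [-0.192, -2.127, 2.127]
contact_force: [-0.9, -0.9, 0.2]
grip_width: -0.0001
```

```bash
python3 ff.py; python3 - <<'E'
from h import *
from s import G,ex,ey
f=r.grab_frame('scene'); P=pts(f)-G
cv2.imwrite('pics/tip5.png',cv2.resize(f['image'][195:245,275:335,::-1],None,fx=12,fy=12,interpolation=cv2.INTER_NEAREST))
im=f['image'].astype(int).mean(2)
X=P@ex*1000;Y=P@ey*1000;Z=P[...,2]*1000
m=(abs(X)<22)&(abs(Y)<45)&(Z<40)&(Z>-20)
for v in range(214,228):
    us=np.where(m[v])[0]
    print(v,' '.join(f'{u}:{im[v,u]:.0f}/{X[v,u]:.0f},{Y[v,u]:.0f},{Z[v,u]:.0f}' for u in us[::2] if u>290))
E
```

```text
meanF [ 0.47 -0.02  0.24]
t 8.17 tip in gutter frame mm [  0.1   0.2 -19.4] F [ 0.17 -0.24  0.02] w -0.0001
rot err deg [ 0.    0.   -0.02] delta tool to above gutter (x,z) 0.0001 0.0002
214 294:86/11,-5,27 296:104/10,8,35 298:56/6,12,37 300:41/-1,8,33 302:48/-3,16,37
215 292:91/6,-37,3 294:86/12,-4,25 296:105/9,4,30 298:57/6,10,32 300:41/0,10,31 302:49/-3,14,33
216 291:103/20,-3,25 293:88/5,-32,3 295:102/12,6,28 297:89/8,10,30 299:43/3,11,30 301:42/-1,13,30 303:66/-10,4,23
217 291:107/21,2,25 293:92/7,-26,4 295:104/13,9,28 297:90/8,10,27 299:44/3,9,26 301:41/-2,12,26 303:69/-10,4,19
218 292:103/21,7,25 294:92/14,3,21 296:110/9,3,20 298:57/7,14,27 300:41/0,9,22 302:52/-5,10,21 304:81/-19,-14,2
219 292:107/22,11,25 294:96/12,-3,13 296:114/10,6,19 298:61/6,11,21 300:42/-0,8,18 302:54/-4,13,20 304:85/-18,-11,1 306:70/-21,-3,6
220 293:105/21,17,26 295:113/12,5,16 297:104/7,5,15 299:54/4,13,19 301:60/-2,12,17 303:84/-9,7,12 305:83/-18,-4,3
221 294:107/20,21,25 296:123/10,7,13 298:89/5,8,13 300:79/1,12,15 302:84/-8,1,5 304:87/-16,-4,0 306:77/-21,-3,-0
222 294:109/22,26,26 296:117/11,10,12 298:100/4,5,7 300:93/-3,1,4 302:87/-9,-1,1 304:85/-13,2,2 306:81/-18,3,1 308:81/-21,11,6
223 295:107/21,30,25 298:90/2,-0,1 300:88/-3,2,1 302:85/-7,5,2 304:84/-10,10,4 306:82/-17,6,0 308:81/-22,8,1
224 296:102/9,5,3 298:87/4,4,1 300:84/-3,0,-4 302:84/-7,5,-2 304:83/-10,11,2 306:83/-15,12,2 308:88/-19,15,3
225 296:105/22,41,26 298:89/6,10,2 300:84/0,9,-0 302:85/-5,10,-1 304:84/-9,14,1 306:85/-14,14,-0 308:84/-18,18,2 310:98/-22,24,5
226 297:102/19,39,22 299:87/6,18,4 301:84/-1,15,1 303:83/-4,21,4 305:83/-12,12,-4 307:84/-14,23,3 309:79/-20,21,-0
227 298:101/7,14,-1 300:88/2,13,-3 302:85/-1,20,1 304:84/-7,21,0 306:84/-11,24,1 308:83/-15,28,3 310:79/-21,25,-1
```

View pics/tip5.png

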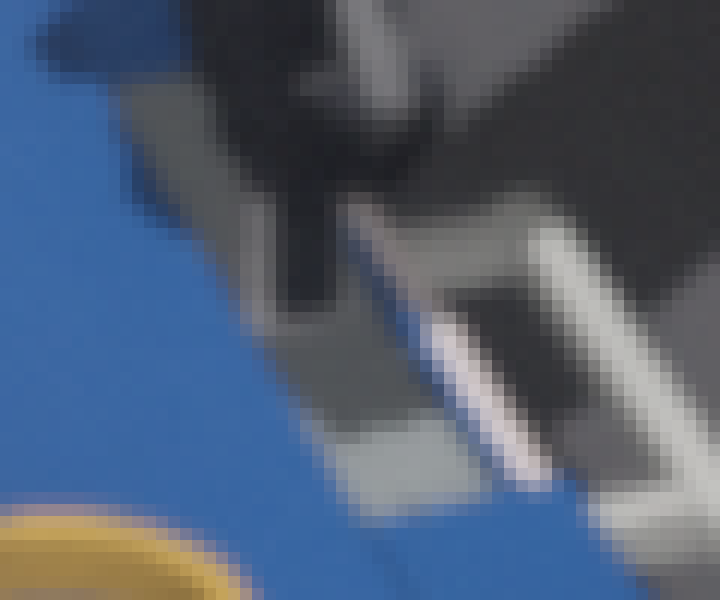

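The tip's lower edge is now at row ~221, about 8–10 mm above the floor, and the trend is consistent. I'll go on lowering.

Emit:
jog_arm --motion '[[0, [0, 0.002, 0], [0, 0, 0]], [0, [0, 0.002, 0], [0, 0, 0]], [0, [0, 0.001, 0], [0, 0, 0]], [0, [0, 0, 0], [0, 0, 0]], [0, [0, 0, 0], [0, 0, 0]]]'

```text
clock: 8.63
tcp_pos: [0.6667, 0.0817, 0.0943]
orientation: [-0.192, -2.127, 2.127]
contact_force: [-0.9, -1.3, -0.6]
grip_width: -0.0
```

Emit:
jog_arm --motion '[[0, [0, 0.001, 0], [0, 0, 0]], [0, [0, 0, 0], [0, 0, 0]], [0, [0, 0, 0], [0, 0, 0]]]'

```text
clock: 8.88
tcp_pos: [0.6668, 0.0817, 0.0942]
orientation: [-0.193, -2.127, 2.127]
contact_force: [-2.6, -0.6, 6.7]
grip_width: -0.0003
```

Emit:
jog_arm --motion '[[0, [0, 0.001, 0], [0, 0, 0]], [0, [0, 0, 0], [0, 0, 0]], [0, [0, 0, 0], [0, 0, 0]]]'

```text
clock: 9.13
tcp_pos: [0.6668, 0.0817, 0.0941]
orientation: [-0.193, -2.127, 2.127]
contact_force: [-4.3, -0.8, 12.3]
grip_width: 0.0002
```

Emit:
jog_arm --motion '[[0, [0, 0.001, 0], [0, 0, 0]], [0, [0, 0, 0], [0, 0, 0]], [0, [0, 0, 0], [0, 0, 0]]]'

```text
clock: 9.38
tcp_pos: [0.6669, 0.0817, 0.094]
orientation: [-0.193, -2.127, 2.127]
contact_force: [-7.5, -1.2, 17.1]
grip_width: -0.0
```

Firm contact at TCP z≈0.0942, about 6 N/mm, so this is rigid floor at y=0. I'll back off and tap elsewhere, more lightly.

Emit:
jog_arm --motion '[[0, [0, -0.003, 0], [0, 0, 0]], [0, [0, -0.002, 0], [0, 0, 0]], [0, [0, 0, -0.015], [0, 0, 0]], [0, [0, 0, -0.015], [0, 0, 0]], [0, [0, 0, -0.003], [0, 0, 0]], [0, [0, 0, 0], [0, 0, 0]], [0, [0, 0, 0], [0, 0, 0]], [0, [0, 0, 0], [0, 0, 0]]]'

```text
clock: 10.05
tcp_pos: [0.6725, 0.1137, 0.096]
orientation: [-0.192, -2.126, 2.128]
contact_force: [0.3, -0.4, -0.3]
grip_width: -0.0001
```

```bash
python3 ff.py; python3 - <<'E'
from h import *
f=r.grab_frame('scene'); 
cv2.imwrite('pics/tip6.png',cv2.resize(f['image'][180:255,270:345,::-1],None,fx=8,fy=8,interpolation=cv2.INTER_CUBIC))
f=r.grab_frame('wrist'); save(f,'wrist6')
E
```

```text
meanF [ 0.18 -0.11  0.35]
t 10.25 tip in gutter frame mm [  0.2  32.3 -22.7] F [ 0.31 -0.32  0.83] w 0.0003
rot err deg [-0.02 -0.05  0.  ] delta tool to above gutter (x,z) 0.0002 0.0323
```

View pics/tip6.png

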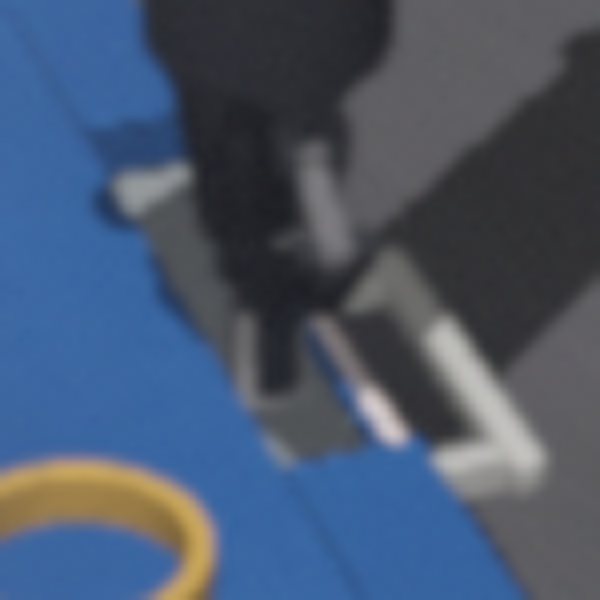

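View pics/wrist6.png

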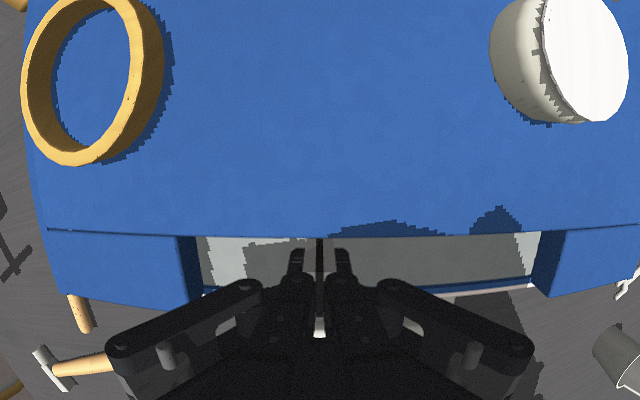

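Scene crop: the tip is in the gutter at about (275,400). The earlier −x reaction force makes me wonder whether the wider knuckle touches the chest's rear edge rather than the tip touching the floor. I'll check the gripper's profile from depth.

```bash
python3 - <<'E'
from h import *
from s import G,ex,ey
C=r.get_obs()['tcp_pos'];C[2]=.1
f=r.grab_frame('scene'); P=pts(f)-C
im=f['image'].astype(int); dark=(im[...,2]-im[...,0]<25)
X=P@ex*1000;Y=P@ey*1000;Z=P[...,2]*1000
for z in range(-4,90,5):
    m=(abs(X)<60)&(abs(Y)<70)&(Z>=z)&(Z<z+5)&dark&((abs(X)<19)|(Z>29))
    if m.sum()>3: print(z,m.sum(),'X',np.percentile(X[m],[2,50,98]).round(0),'Y',np.percentile(Y[m],[2,50,98]).round(0))
# tip bottom: finger column pixel list
E
```

```text
-4 60 X [-18.  -3.   4.] Y [-70.   9.  27.]
1 42 X [-17.  -4.   7.] Y [-67.   5.  30.]
6 6 X [-7.  3.  8.] Y [6. 7. 8.]
11 14 X [-6.  5. 10.] Y [-1. 10. 11.]
16 13 X [-6.  6. 11.] Y [-7.  8. 14.]
21 20 X [-6.  5. 12.] Y [-2. 10. 14.]
26 12 X [-5.  6. 12.] Y [-5. 10. 13.]
31 15 X [-6.  5. 12.] Y [-1. 10. 14.]
36 9 X [-3. 10. 12.] Y [-8.  6. 14.]
46 14 X [-2. 12. 13.] Y [-7.  1. 27.]
51 27 X [-8. 12. 14.] Y [-28.  12.  32.]
56 19 X [-9. 13. 14.] Y [-37.  25.  36.]
61 13 X [-8. 10. 13.] Y [-27.  30.  41.]
66 20 X [-9. 11. 17.] Y [-39.  24.  45.]
71 37 X [-4. 13. 18.] Y [-16.  14.  49.]
76 25 X [-8. 13. 18.] Y [-29.  17.  52.]
81 30 X [-7. 13. 18.] Y [-11.  22.  57.]
86 33 X [-9. 11. 18.] Y [-16.  28.  60.]
```

Emit:
jog_arm --motion '[[0, [0, 0.001, 0], [0, 0, 0]], [0, [0, 0.001, 0], [0, 0, 0]], [0, [0, 0.0007, 0], [0, 0, 0]], [0, [0, 0, 0], [0, 0, 0]], [0, [0, 0, 0], [0, 0, 0]]]'

```text
clock: 10.82
tcp_pos: [0.6727, 0.1141, 0.0937]
orientation: [-0.192, -2.127, 2.127]
contact_force: [0.3, 0.5, 1.2]
grip_width: -0.0004
```

```bash
python3 ff.py
```

```text
meanF [-0.21 -0.25  1.12]
t 11.02 tip in gutter frame mm [  0.1  33.  -25.2] F [-0.08 -1.03  0.84] w 0.0003
rot err deg [-0.   -0.   -0.01] delta tool to above gutter (x,z) 0.0001 0.033
```

Emit:
jog_arm --motion '[[0, [0, 0.001, 0], [0, 0, 0]], [0, [0, 0.001, 0], [0, 0, 0]], [0, [0, 0.001, 0], [0, 0, 0]], [0, [0, 0, 0], [0, 0, 0]], [0, [0, 0, 0], [0, 0, 0]]]'

```text
clock: 11.43
tcp_pos: [0.6727, 0.1141, 0.0907]
orientation: [-0.192, -2.127, 2.127]
contact_force: [0.3, -1.0, 0.9]
grip_width: -0.0004
```

```bash
python3 ff.py
```

```text
meanF [ 0.84 -0.93  1.33]
t 11.63 tip in gutter frame mm [  0.1  33.1 -28.2] F [ 0.7  -1.39  1.56] w -0.0001
rot err deg [-0.    0.   -0.01] delta tool to above gutter (x,z) 0.0001 0.0331
```

Emit:
jog_arm --motion '[[0, [0, 0, 0.0015], [0, 0, 0]], [0, [0, 0, 0.0015], [0, 0, 0]], [0, [0, 0, 0], [0, 0, 0]], [0, [0, 0, 0], [0, 0, 0]]]'

```text
clock: 11.97
tcp_pos: [0.672, 0.1111, 0.0908]
orientation: [-0.192, -2.127, 2.127]
contact_force: [-0.4, -0.3, 1.3]
grip_width: 0.0003
```

Emit:
jog_arm --motion '[[0, [0, 0, 0.0015], [0, 0, 0]], [0, [0, 0, 0.0015], [0, 0, 0]], [0, [0, 0, 0], [0, 0, 0]], [0, [0, 0, 0], [0, 0, 0]]]'

```text
clock: 12.3
tcp_pos: [0.6715, 0.1078, 0.0907]
orientation: [-0.192, -2.126, 2.127]
contact_force: [-0.3, -0.9, 1.9]
grip_width: -0.0003
```

Emit:
jog_arm --motion '[[0, [0, 0, 0.0015], [0, 0, 0]], [0, [0, 0, 0.0015], [0, 0, 0]], [0, [0, 0, 0], [0, 0, 0]], [0, [0, 0, 0], [0, 0, 0]]]'

```text
clock: 12.63
tcp_pos: [0.671, 0.1049, 0.0907]
orientation: [-0.193, -2.126, 2.127]
contact_force: [-0.1, -1.2, 1.0]
grip_width: -0.0002
```

Emit:
jog_arm --motion '[[0, [0, 0, 0.0015], [0, 0, 0]], [0, [0, 0, 0.0015], [0, 0, 0]], [0, [0, 0, 0], [0, 0, 0]], [0, [0, 0, 0], [0, 0, 0]]]'

```text
clock: 12.97
tcp_pos: [0.6705, 0.102, 0.0907]
orientation: [-0.192, -2.126, 2.127]
contact_force: [0.1, -1.4, 1.4]
grip_width: -0.0004
```

Emit:
jog_arm --motion '[[0, [0, 0, 0.0015], [0, 0, 0]], [0, [0, 0, 0.0015], [0, 0, 0]], [0, [0, 0, 0], [0, 0, 0]], [0, [0, 0, 0], [0, 0, 0]]]'

```text
clock: 13.3
tcp_pos: [0.6699, 0.0991, 0.0907]
orientation: [-0.192, -2.126, 2.127]
contact_force: [-0.6, -0.5, 1.1]
grip_width: 0.0
```

Emit:
jog_arm --motion '[[0, [0, 0, 0.0015], [0, 0, 0]], [0, [0, 0, 0.0015], [0, 0, 0]], [0, [0, 0, 0], [0, 0, 0]], [0, [0, 0, 0], [0, 0, 0]]]'

```text
clock: 13.63
tcp_pos: [0.6694, 0.0961, 0.0907]
orientation: [-0.192, -2.126, 2.127]
contact_force: [0.5, 0.3, 1.4]
grip_width: -0.0002
```

Emit:
jog_arm --motion '[[0, [0, 0, 0.0015], [0, 0, 0]], [0, [0, 0, 0.0015], [0, 0, 0]], [0, [0, 0, 0], [0, 0, 0]], [0, [0, 0, 0], [0, 0, 0]]]'

```text
clock: 13.97
tcp_pos: [0.6689, 0.0931, 0.0907]
orientation: [-0.192, -2.126, 2.127]
contact_force: [-0.1, -1.1, 1.6]
grip_width: -0.0001
```

Emit:
jog_arm --motion '[[0, [0, 0, 0.0015], [0, 0, 0]], [0, [0, 0, 0.001], [0, 0, 0]], [0, [0, 0, 0], [0, 0, 0]], [0, [0, 0, 0], [0, 0, 0]]]'

```text
clock: 14.3
tcp_pos: [0.6684, 0.0908, 0.0907]
orientation: [-0.192, -2.127, 2.127]
contact_force: [0.0, 0.2, 1.0]
grip_width: 0.0002
```

The recess reaches from below y=9 to at least 33, and y=0 is floor, so the middle is at about 22 mm. I'll move there and press.

Emit:
jog_arm --motion '[[0, [0, 0, -0.004], [0, 0, 0]], [0, [0, 0, -0.005], [0, 0, 0]], [0, [0, 0, -0.004], [0, 0, 0]], [0, [0, 0.001, 0], [0, 0, 0]], [0, [0, 0.001, 0], [0, 0, 0]], [0, [0, 0.001, 0], [0, 0, 0]], [0, [0, 0, 0], [0, 0, 0]], [0, [0, 0, 0], [0, 0, 0]]]'

```text
clock: 14.97
tcp_pos: [0.6709, 0.1049, 0.0882]
orientation: [-0.192, -2.129, 2.126]
contact_force: [-1.6, 3.7, 4.3]
grip_width: 0.0004
```

Emit:
jog_arm --motion '[[0, [0, 0.001, 0], [0, 0, 0]], [0, [0, 0.001, 0], [0, 0, 0]], [0, [0, 0, 0], [0, 0, 0]], [0, [0, 0, 0], [0, 0, 0]]]'

```text
clock: 15.3
tcp_pos: [0.6709, 0.1049, 0.0867]
orientation: [-0.192, -2.129, 2.126]
contact_force: [-1.9, 2.5, 8.3]
grip_width: -0.0002
```

Emit:
jog_arm --motion '[[0, [0, 0.001, 0], [0, 0, 0]], [0, [0, 0.001, 0], [0, 0, 0]], [0, [0, 0, 0], [0, 0, 0]], [0, [0, 0, 0], [0, 0, 0]]]'

```text
clock: 15.63
tcp_pos: [0.6709, 0.1049, 0.0848]
orientation: [-0.192, -2.129, 2.126]
contact_force: [-2.3, 1.3, 8.8]
grip_width: 0.0002
```

Catch felt: the force rises from 4 to 9 N. I'll keep pressing.

Emit:
jog_arm --motion '[[0, [0, 0.001, 0], [0, 0, 0]], [0, [0, 0.001, 0], [0, 0, 0]], [0, [0, 0, 0], [0, 0, 0]], [0, [0, 0, 0], [0, 0, 0]]]'

```text
clock: 15.97
tcp_pos: [0.6709, 0.105, 0.0829]
orientation: [-0.192, -2.129, 2.126]
contact_force: [-2.3, 2.6, 10.1]
grip_width: 0.0002
```

Emit:
jog_arm --motion '[[0, [0, 0.001, 0], [0, 0, 0]], [0, [0, 0.0005, 0], [0, 0, 0]], [0, [0, 0, 0], [0, 0, 0]], [0, [0, 0, 0], [0, 0, 0]]]'

```text
clock: 16.3
tcp_pos: [0.6709, 0.105, 0.0813]
orientation: [-0.192, -2.129, 2.126]
contact_force: [-2.9, 2.5, 8.5]
grip_width: 0.0002
```

```bash
python3 - <<'E'
from h import *
f=r.grab_frame('top'); cv2.imwrite('pics/top7.png',cv2.resize(f['image'][95:225,225:400,::-1],None,fx=4,fy=4))
E
```

```text
(no output)
```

View pics/top7.png

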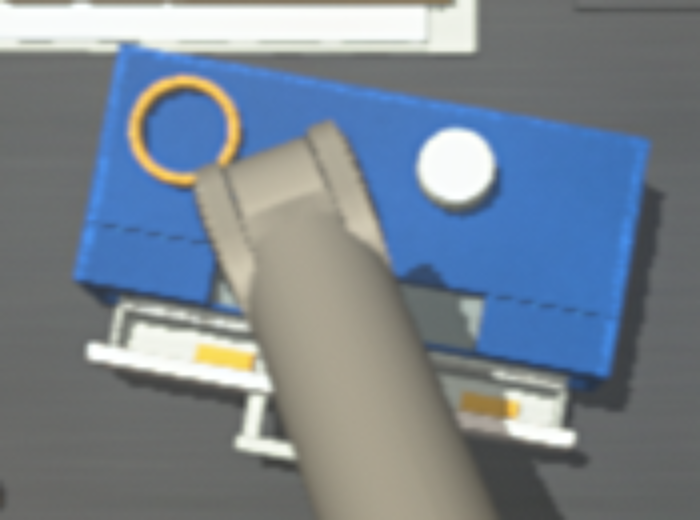

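The drawer has sprung out about 40 mm: the white tray is visible between rows 310 and 440 of the crop. I'll release the catch and rise.

Emit:
jog_arm --motion '[[0, [0, -0.004, 0], [0, 0, 0]], [0, [0, -0.008, 0], [0, 0, 0]], [0, [0, -0.012, 0], [0, 0, 0]], [0, [0, -0.02, 0], [0, 0, 0]], [0, [0, -0.02, 0], [0, 0, 0]], [0, [0, -0.012, 0], [0, 0, 0]], [0, [0, 0, 0], [0, 0, 0]], [0, [0, 0, 0], [0, 0, 0]], [0, [0, 0, 0], [0, 0, 0]]]'

```text
clock: 17.1
tcp_pos: [0.67, 0.1033, 0.155]
orientation: [-0.191, -2.125, 2.127]
contact_force: [-0.6, -0.3, -0.3]
grip_width: 0.0001
```

```bash
python3 ff.py; python3 - <<'E'
from h import *
from s import G,ex,ey
f=r.grab_frame('scene'); P=pts(f)-G; save(f,'scene8')
im=f['image'].astype(int)
X=P@ex*1000;Y=P@ey*1000;Z=P[...,2]*1000
m=(abs(Y)<80)&(X<-60)&(X>-190)&(Z>-36)&(Z<-14)&(im.min(2)>110)
print('bar/posts',m.sum())
for lo in range(-190,-60,5):
    k=m&(X>=lo)&(X<lo+5)
    if k.sum(): print(lo,k.sum(),np.percentile(Y[k],[0,50,100]).round(),np.median(Z[k]).round(1))
f=r.grab_frame('wrist'); save(f,'wrist8')
E
```

```text
meanF [-0.14  0.17 -0.22]
t 17.3 tip in gutter frame mm [-0.6 22.3 36. ] F [ 0.02 -0.3  -0.61] w -0.0005
rot err deg [-0.04  0.01  0.1 ] delta tool to above gutter (x,z) -0.0006 0.0223
bar/posts 413
-125 26 [-65.   7.  62.] -23.8
-120 64 [-64.  10.  61.] -22.5
-115 69 [-67.   6.  61.] -24.3
-110 19 [-63. -54.  60.] -25.9
-105 22 [-64.  52.  59.] -26.8
-100 16 [-60.  46.  58.] -24.2
-95 21 [-62.  46.  60.] -25.9
-90 9 [-57.  48.  56.] -24.1
-70 135 [-80.   2.  79.] -25.0
-65 32 [-75.   5.  78.] -25.7
```

View pics/scene8.png

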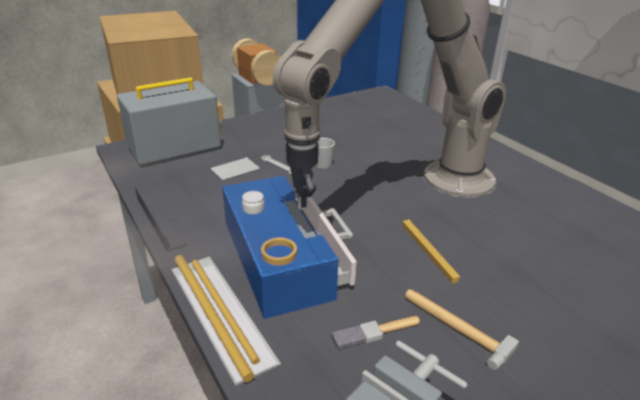

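View pics/wrist8.png

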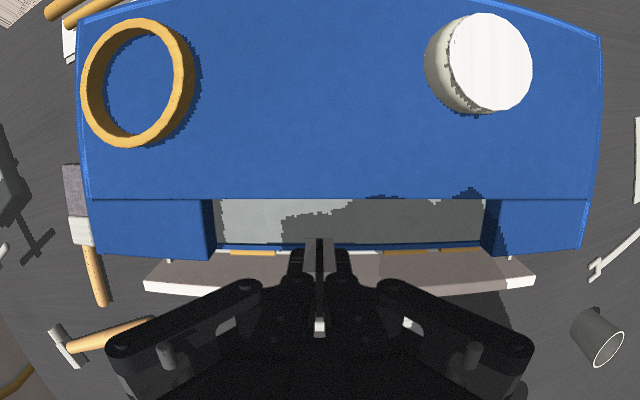

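The drawer is out: handle bar at X≈−118 and y −64..+61 in the gutter frame, with a gap from about −79 to −112. I'll move over the gap.

Emit:
jog_arm --motion '[[0, [0.01, 0, 0.003], [0, 0, 0]], [0, [0.018, 0, 0.005], [0, 0, 0]], [0, [0.02, 0, 0.005], [0, 0, 0]], [0, [0.02, 0, 0.005], [0, 0, 0]], [0, [0.018, 0, 0.003], [0, 0, 0]], [0, [0.01, 0, 0.0015], [0, 0, 0]], [0, [0, 0.01, 0], [0, 0, 0]], [0, [0, 0.01, 0], [0, 0, 0]], [0, [0, 0.01, 0], [0, 0, 0]], [0, [0, 0, 0], [0, 0, 0]]]'

```text
clock: 18.23
tcp_pos: [0.5715, 0.0984, 0.1232]
orientation: [-0.188, -2.124, 2.127]
contact_force: [0.3, 0.2, -0.1]
grip_width: -0.0001
```

```bash
python3 ff.py; python3 - <<'E'
from h import *
from s import G,ex,ey
f=r.grab_frame('scene'); P=pts(f)-G
cv2.imwrite('pics/tip9.png',cv2.resize(f['image'][170:290,270:380,::-1],None,fx=5,fy=5,interpolation=cv2.INTER_CUBIC))
X=P@ex*1000;Y=P@ey*1000;Z=P[...,2]*1000
for z in range(15,60,5):
    m=(abs(X+96)<25)&(abs(Y)<30)&(Z>=z)&(Z<z+5)
    if m.sum()>3: print(z,m.sum(),'X',np.percentile(X[m],[2,50,98]).round(0),'Y',np.percentile(Y[m],[2,50,98]).round(0))
f=r.grab_frame('wrist'); save(f,'wrist9')
E
```

```text
meanF [-0.23  0.1  -0.49]
t 18.43 tip in gutter frame mm [-95.4   0.3   7.1] F [-0.46  0.36 -0.03] w -0.0004
rot err deg [ 0.01 -0.01 -0.  ] delta tool to above gutter (x,z) -0.0954 0.0003
30 5 X [-101.  -93.  -86.] Y [1. 4. 6.]
35 9 X [-105.  -89.  -83.] Y [-2.  5. 10.]
40 16 X [-107.  -90.  -83.] Y [-3.  7. 14.]
45 14 X [-104.  -88.  -82.] Y [-3.  7. 14.]
50 17 X [-102.  -89.  -83.] Y [-7.  9. 13.]
55 18 X [-102.  -89.  -84.] Y [-7.  9. 14.]
```

View pics/tip9.png

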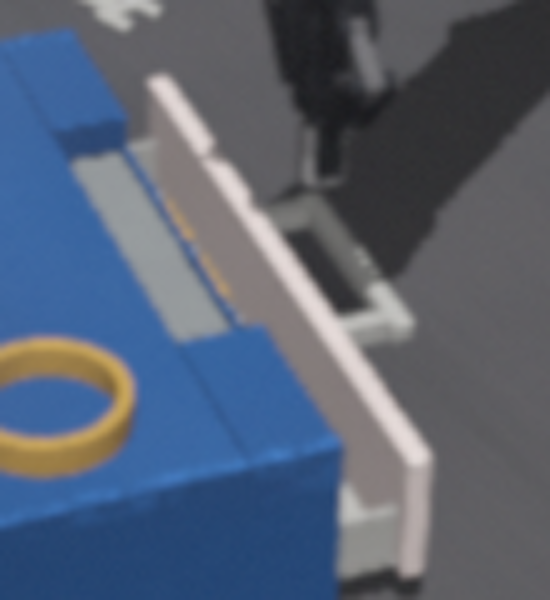

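View pics/wrist9.png

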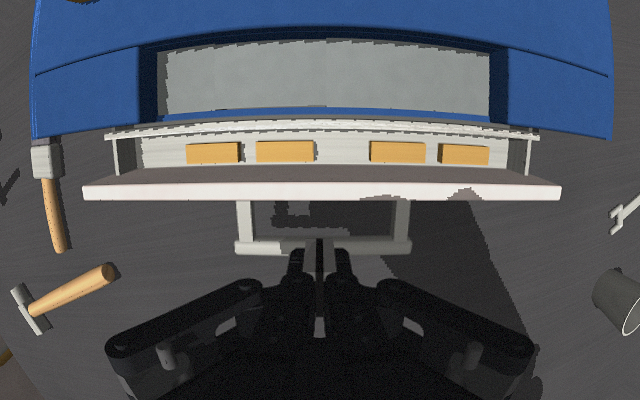

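The tip is centred over the gap (X −107..−83, y≈5), about 30 mm above the gutter level. The wrist view shows the handle posts at columns 245 and 400, clear of the fingers. I'll descend in two stages.

Emit:
jog_arm --motion '[[0, [0, 0.008, 0], [0, 0, 0]], [0, [0, 0.01, 0], [0, 0, 0]], [0, [0, 0.01, 0], [0, 0, 0]], [0, [0, 0.01, 0], [0, 0, 0]], [0, [0, 0.006, 0], [0, 0, 0]], [0, [0, 0, 0], [0, 0, 0]], [0, [0, 0, 0], [0, 0, 0]]]'

```text
clock: 19.12
tcp_pos: [0.5719, 0.0989, 0.0815]
orientation: [-0.191, -2.126, 2.127]
contact_force: [0.1, -1.1, 0.3]
grip_width: 0.0001
```

```bash
python3 ff.py; python3 - <<'E'
from h import *
f=r.grab_frame('scene')
cv2.imwrite('pics/tip10.png',cv2.resize(f['image'][170:290,270:380,::-1],None,fx=5,fy=5,interpolation=cv2.INTER_CUBIC))
E
```

```text
meanF [0.2  0.13 0.49]
t 19.32 tip in gutter frame mm [-95.5   0.3 -36.3] F [0.07 0.02 0.31] w 0.0002
rot err deg [ 0.02 -0.   -0.06] delta tool to above gutter (x,z) -0.0955 0.0003
```

View pics/tip10.png

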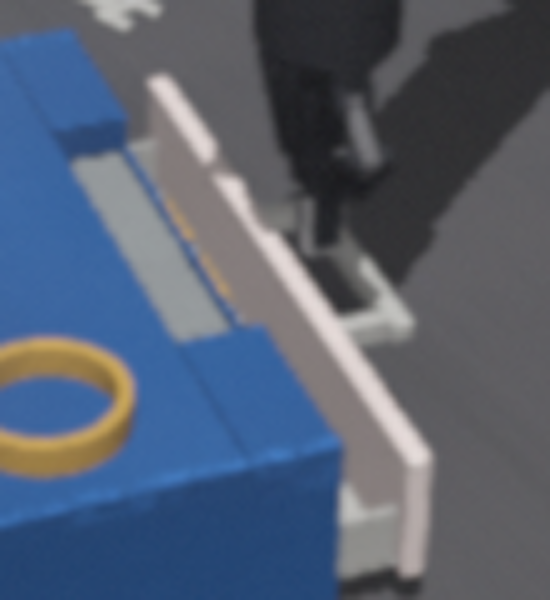

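Emit:
jog_arm --motion '[[0, [0, 0.008, 0], [0, 0, 0]], [0, [0, 0.01, 0], [0, 0, 0]], [0, [0, 0.006, 0], [0, 0, 0]], [0, [0, 0, 0], [0, 0, 0]], [0, [0.003, 0, 0], [0, 0, 0]], [0, [0.003, 0, 0], [0, 0, 0]], [0, [0.003, 0, 0], [0, 0, 0]], [0, [0.003, 0, 0], [0, 0, 0]], [0, [0, 0, 0], [0, 0, 0]]]'

```text
clock: 20.12
tcp_pos: [0.5598, 0.1013, 0.0584]
orientation: [-0.191, -2.127, 2.127]
contact_force: [-0.8, -0.6, 0.2]
grip_width: -0.0002
```

```bash
python3 ff.py; python3 - <<'E'
from h import *
f=r.grab_frame('scene')
cv2.imwrite('pics/tip11.png',cv2.resize(f['image'][170:290,270:380,::-1],None,fx=5,fy=5,interpolation=cv2.INTER_CUBIC))
E
```

```text
meanF [0.22 0.22 0.08]
t 20.32 tip in gutter frame mm [-107.9    0.2  -60.6] F [ 0.48 -0.08 -0.33] w -0.0001
rot err deg [ 0.    0.01 -0.01] delta tool to above gutter (x,z) -0.1079 0.0002
```

View pics/tip11.png

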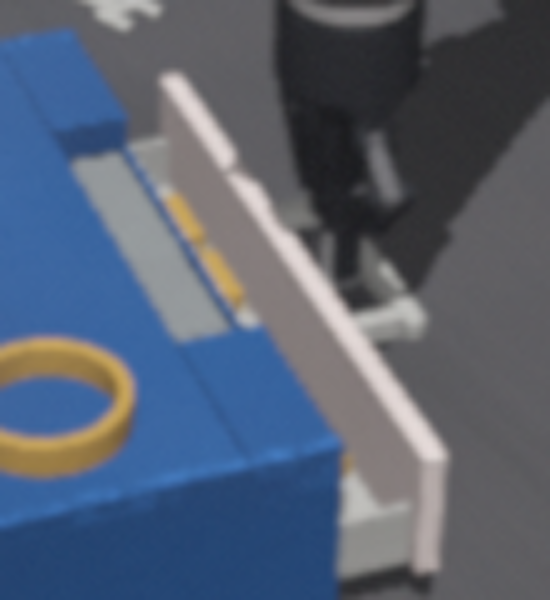

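The hook works: the drawer front has moved out a few mm. I'll pull on.

Emit:
jog_arm --motion '[[0, [0.005, 0, 0], [0, 0, 0]], [0, [0.007, 0, 0], [0, 0, 0]], [0, [0.007, 0, 0], [0, 0, 0]], [0, [0.007, 0, 0], [0, 0, 0]], [0, [0.007, 0, 0], [0, 0, 0]], [0, [0.007, 0, 0], [0, 0, 0]], [0, [0.006, 0, 0], [0, 0, 0]], [0, [0.005, 0, 0], [0, 0, 0]], [0, [0.003, 0, 0], [0, 0, 0]], [0, [0, 0, 0], [0, 0, 0]]]'

```text
clock: 21.2
tcp_pos: [0.5061, 0.1109, 0.058]
orientation: [-0.19, -2.126, 2.127]
contact_force: [-0.5, -0.2, -0.5]
grip_width: -0.0005
```

Emit:
jog_arm --motion '[[0, [0.0015, 0, 0], [0, 0, 0]], [0, [0.0015, 0, 0], [0, 0, 0]], [0, [0.0015, 0, 0], [0, 0, 0]], [0, [0, 0, 0], [0, 0, 0]]]'

```text
clock: 21.53
tcp_pos: [0.5027, 0.1116, 0.0581]
orientation: [-0.192, -2.127, 2.127]
contact_force: [-0.7, -0.1, 0.7]
grip_width: -0.0001
```

Emit:
jog_arm --motion '[[0, [0.001, 0, 0], [0, 0, 0]], [0, [0.001, 0, 0], [0, 0, 0]], [0, [0, 0, 0], [0, 0, 0]], [0, [0, 0, 0], [0, 0, 0]]]'

```text
clock: 21.87
tcp_pos: [0.5008, 0.1119, 0.0582]
orientation: [-0.192, -2.127, 2.127]
contact_force: [-0.4, -0.9, -0.3]
grip_width: -0.0001
```

```bash
python3 ff.py; cat > bar.py <<'E'
from h import *
from s import G,ex,ey
import sys
f=r.grab_frame('scene'); P=pts(f)-G; save(f,sys.argv[1])
im=f['image'].astype(int)
X=P@ex*1000;Y=P@ey*1000;Z=P[...,2]*1000
m=(Y>-70)&(Y<70)&(X<-100)&(X>-240)&(Z>-36)&(Z<-12)&(im.min(2)>90)
for lo in range(-215,-120,5):
    k=m&(X>=lo)&(X<lo+5)
    if k.sum(): print(lo,k.sum(),np.percentile(Y[k],[0,50,100]).round(),np.median(Z[k]).round(1))
E
python3 bar.py scene12
```

```text
meanF [-0.31 -0.28  0.24]
t 22.07 tip in gutter frame mm [-1.686e+02  1.000e-01 -6.080e+01] F [-0.44 -0.87 -0.54] w 0.0002
rot err deg [-0.    0.01  0.01] delta tool to above gutter (x,z) -0.1686 0.0001
-190 29 [-3. 36. 61.] -23.2
-185 27 [ 6. 30. 63.] -22.6
-180 34 [-59.  46.  64.] -26.1
-175 18 [-60.  48.  58.] -24.8
-170 19 [-63.  48.  58.] -25.4
-165 28 [-64.   2.  59.] -24.6
-160 23 [-59.   4.  58.] -24.1
-155 4 [-63.  24.  61.] -21.7
-140 4 [-52. -34. -24.] -32.6
-135 159 [-69.   7.  69.] -23.2
```

Emit:
jog_arm --motion '[[0, [0.001, 0, 0], [0, 0, 0]], [0, [0.001, 0, 0], [0, 0, 0]], [0, [0, 0, 0], [0, 0, 0]], [0, [0, 0, 0], [0, 0, 0]]]'

```text
clock: 22.45
tcp_pos: [0.499, 0.1123, 0.0582]
orientation: [-0.192, -2.127, 2.127]
contact_force: [0.4, -0.1, 0.1]
grip_width: 0.0003
```

Emit:
jog_arm --motion '[[0, [0.001, 0, 0], [0, 0, 0]], [0, [0.001, 0, 0], [0, 0, 0]], [0, [0, 0, 0], [0, 0, 0]], [0, [0, 0, 0], [0, 0, 0]]]'

```text
clock: 22.78
tcp_pos: [0.4989, 0.1123, 0.0585]
orientation: [-0.197, -2.129, 2.127]
contact_force: [6.2, -0.3, -4.9]
grip_width: -0.0001
```

Emit:
jog_arm --motion '[[0, [0.001, 0, 0], [0, 0, 0]], [0, [0.001, 0, 0], [0, 0, 0]], [0, [0, 0, 0], [0, 0, 0]], [0, [0, 0, 0], [0, 0, 0]]]'

```text
clock: 23.12
tcp_pos: [0.4989, 0.1124, 0.0588]
orientation: [-0.201, -2.131, 2.128]
contact_force: [11.1, -2.8, -9.0]
grip_width: 0.0
```

The stop is felt: 11 N with no further travel. I'll centre in the gap and lift out.

Emit:
jog_arm --motion '[[0, [-0.003, 0, 0], [0, 0, 0]], [0, [-0.003, 0, 0], [0, 0, 0]], [0, [-0.003, 0, 0], [0, 0, 0]], [0, [0, 0, 0], [0, 0, 0]], [0, [0, 0, 0], [0, 0, 0]]]'

```text
clock: 23.53
tcp_pos: [0.5037, 0.1115, 0.0581]
orientation: [-0.192, -2.127, 2.127]
contact_force: [0.6, 0.2, 0.2]
grip_width: 0.0001
```

```bash
python3 ff.py
```

```text
meanF [ 0.36  0.27 -0.18]
t 23.73 tip in gutter frame mm [-1.658e+02  1.000e-01 -6.080e+01] F [ 0.26 -0.32  0.08] w 0.0002
rot err deg [-0.01  0.02  0.02] delta tool to above gutter (x,z) -0.1658 0.0001
```

Emit:
jog_arm --motion '[[0, [0, -0.005, 0], [0, 0, 0]], [0, [0, -0.01, 0], [0, 0, 0]], [0, [0, -0.015, 0], [0, 0, 0]], [0, [0, -0.02, 0], [0, 0, 0]], [0, [0, -0.025, 0], [0, 0, 0]], [0, [0, -0.025, 0], [0, 0, 0]], [0, [0, -0.02, 0], [0, 0, 0]], [0, [0, -0.01, 0], [0, 0, 0]], [0, [0, 0, 0], [0, 0, 0]], [0, [0, 0, 0], [0, 0, 0]]]'

```text
clock: 24.57
tcp_pos: [0.5039, 0.1113, 0.1884]
orientation: [-0.193, -2.128, 2.127]
contact_force: [-0.8, 0.2, -0.4]
grip_width: -0.0007
```

```bash
python3 ff.py; python3 bar.py scene13; python3 - <<'E'
from h import *
f=r.grab_frame('top'); save(f,'top13')
E
```

```text
meanF [-0.24 -0.08 -0.11]
t 24.77 tip in gutter frame mm [-166.4   -0.4   67.8] F [-0.7   0.94  0.13] w 0.0002
rot err deg [-0.06  0.01  0.14] delta tool to above gutter (x,z) -0.1664 -0.0004
-195 13 [-67.  27.  60.] -23.7
-190 57 [-65.   8.  62.] -22.6
-185 74 [-65.   7.  62.] -23.7
-180 26 [-57.  34.  60.] -24.1
-175 19 [-63. -51.  59.] -26.0
-170 23 [-65.  51.  59.] -26.0
-165 17 [-59.  49.  58.] -25.6
-160 6 [-62.  -4.  57.] -22.6
-140 71 [-69.   0.  70.] -23.8
-135 103 [-66.   5.  70.] -23.6
```

View pics/scene13.png

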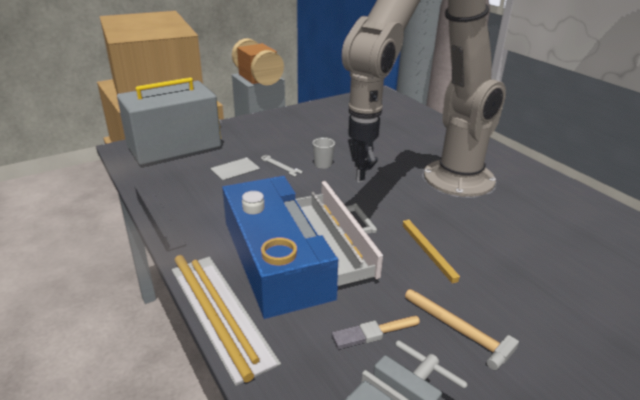

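View pics/top13.png

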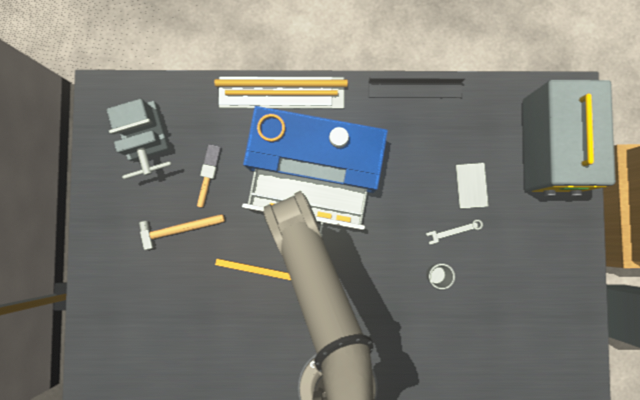

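The drawer is fully open: the bar is at X≈−188, against −189 expected for 110 mm. The hand is clear, and the tin (339,137), ring (270,127) and bench items are where they were. Handing in.

```bash
python3 -c "
from bench import r
print(r.hand_in())"
```

```text
the job is handed in; nothing more can be done
None
```

The drawer is fully open and released, and I handed the job in at about 25 s of the 67 s allowed.

**Catch:** I tapped the gutter floor and felt rigid floor at y = 0. The fingertips sank under about 1.3 N from roughly y = +9 to +33 mm, so I pressed near +23 mm. The force peaked at about 10 N and the drawer sprang out about 40 mm.

**Pull:** I hooked the closed fingers behind the handle and pulled until the stop was felt (11 N, no further travel). I then centred the fingers in the gap and lifted clear.

**Last checks:**
- The handle is about 188 mm in front of the gutter middle, against 189 mm expected for a fully open drawer.
- Contact force on the arm is about zero, and the hand is clear.
- By eye in the last pictures, the ring, tin and bench items are where they were.

**What disagreed:**
- **Tip length:** floor contact came about 25 mm lower in TCP height than `tip_extent` (19 mm) implies. I relied on the depth images and touch instead.
- **First floor touch:** it reached about 19 N in all (17 N vertical), more than the light pressure asked for but under the 35 N limit. It also pushed the tool about 7 N sideways. I put that down to friction, after the depth image showed the finger clear of the rear wall.

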